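Clamp the half cylinder with the ratchet knob

ROBOT

A 6-joint arm with a two-finger parallel gripper is mounted at the origin on the work surface. World frame = base frame: x ahead of the robot, y to its left, z up, the work surface at z = 0. Lengths are in m, angles in rad, forces in N, time in s.
With the tool pointing down it reaches from about 0.35 to 0.775 m from the base axis. Payload 7.3 kg.
Tool frame: the origin (TCP) lies at the very end of the fingers, on their centre line; the grasp point (between the pads) lies 19 mm behind it; z points along the fingers, y is the line along which they close (so a half turn about z gives the same grasp; the last joint's range is limited). The gripper opens to 92 mm and grips with 3 to 60 N. Pads are 19 mm wide; open, the fingers measure 130 mm over their backs; the gripper's body (75 mm by 190 mm) begins 47 mm behind the grasp point.
Start: joints at [-1.434, 0.342, 1.524, -0, 1.275, -0.146], TCP at [0.147, -0.504, 0.227] pointing down, gripper open.
Joint ranges: [-2.53, 2.53], [-0.77, 2.02], [0.04, 2.7], [-1, 4.14], [0.28, 2.66], [-3.11, 3.11]. Speed limits (rad/s): [2.57, 2.57, 3.14, 3.14, 3.14, 3.14].

INTERFACE

Orientations are given as [roll, pitch, yaw] about the fixed x, y, z axes, in that order (R = Rz(yaw) Ry(pitch) Rx(roll)).
In Python, from cell import observe, read_camera, get_calibration, hand_in, search_frame gives the robot as it stands.
- The arm moves only by the tool step_arm, never from a script. Its argument "commands" is a list of rows, each an object with "translation": the shift along the tool's x, y, z in mm, a list of three; "roll": the turn about the tool's z in rad. In form: [{"translation": [x, y, z], "roll": roll}, ...]. A call has 1 to 20 rows; each row shifts and turns the commanded pose from where the row before left it, along the tool's axes as they then stand; what a row does not reach is not made up. A row lasts 1/12 s, in which the tool goes at most 41.7 mm and 7.16 degrees, less where a joint would pass 70% of its speed; a pose out of reach is approached as far as the arm can. A call is refused whole if a number of a shift passes 41.7 or a number of a turn 0.125, either way. A call with a gripper value outside its range is refused whole. "fingers" is the opening, from 0 (shut) to 1 (fully open), set as the call begins (left out, the last holds). The fingers move at their own pace and stop on an object; "grip_force" is the grip in N (left out, the last holds). Time passes only in rows, so rows that do not move let the fingers close. It gives the time, the measured TCP pose, the force, the opening and the grip force at its end, in the units of the state.
- observe(): the state, without advancing time (a new reading comes with each control period).
- read_camera(name): name is "side" or "top"; returns the picture (384x512x3 uint8, red, green, blue); there is no depth.
- get_calibration(name): a dict with "camera_matrix" (3x3 intrinsics, pixels), "dist_coeffs" ([k1, k2, p1, p2, k3] as OpenCV has them; the pictures are not rectified), "world_from_camera" (4x4, takes a point from camera to world coordinates). Camera axes: x right, y up, looking along -z (the intrinsics and any distortion apply to the point x, -y, -z); pixel columns grow to the right and rows downward; lengths in m; the calibration is good to about 2 mm. A picture is of the moment at which its call begins. get_calibration takes no time and is no camera call.
- hand_in(): hands the job in; it is judged then, once.
Trained networks look in the newest picture that a camera, given by its name, has taken for a name from the list of things; names that differ only in an ending like _2 or _b are one class to them, and where a whole thing is asked for, a point or a joint stands for the part that bears it (a point fixed in the world has none). Each returns a list of dicts, best first, with "confidence" (0 to 1); they miss things now and then, are a little off and sometimes report something else, mostly with a low value. They report only what shows in the picture. A call takes as long as a camera call. They do not tell look-alikes from the thing itself.
- search_frame(camera, name): "at" ([x, y, z] in m, in world coordinates, good to about 4 mm: the middle of the surface that is visible of it).
The state is a dict: "time": time; "qpos": joint angles; "qvel": joint speeds; "joint_efforts": joint torques, N m; "tool_pos": TCP position; "tool_rot": TCP orientation; "contact_force": force on the tool from outside, world axes, zero at the start; "torque": the same for the moment, N m; "opening": finger opening in m; "grip_force": force on a finger pad.
Only numpy, scipy, OpenCV 4.12 (cv2) and the standard library are available. Lean on these libraries where they do the work, as an engineer would, in place of code of your own. Each camera call takes 0.05 s, during which the arm holds its last target. There are 200 camera calls.

TASK

Set the wooden half cylinder flat side down on the bed of the ratchet clamp, lengthwise across it between the sprung pad and the blue fixed jaw, and let go of it. Then wind the red knob clockwise, click by click, until you feel the pad begin to squeeze the half cylinder against the jaw, and go on for exactly two more clicks, so that the pawl holds it at that tooth when you let go. The clamp cannot be wound back, so do not overtighten it; leave the other toys where they are.

Things in the scene. Friction and masses are not known exactly. Their poses are not given: they have to be found in the camera images.
- clamp: Ratchet clamp screwed to the bench: wooden plate 150 x 270 mm, 12 mm thick; its top is the bed. Origin on its underside; z up, y from the wheel to the fixed jaw, x across. At y = -90 mm a brass 20-tooth ratchet wheel (90 mm across, top 26 mm above the bench) under the red knob, a steel pawl beside it at +x; at y = -39 to -21 mm a blue carriage (64 mm wide, 33 mm high) that moves to +y.
- pad_home (a point): Point fixed to the clamp (x = y = 0, on the bed): here is the face of the sprung rubber pad (28 mm wide, 13 to 30 mm above the bench) while the knob reads 0. Each tooth wound moves it 4.0 mm to +y. Its spring gives 2 N per mm pressed in. Two clicks after it begins to squeeze it presses with about 8 to 16 N; 6 to 18 N is right; over 24 N at any moment marks the wood.
- jaw_middle (a point): Point fixed to the clamp on the bed, y = 63 mm. The face of the blue fixed jaw (50 mm wide, 34 mm high) is within 7 mm of it, either way along y; just where is not measured (it is bolted where the last user left it), so the tooth to stop at must be felt at the knob.
- bed (a point): Point on the bed (12 mm above the bench), clamp x = 0, y = 28 mm, axes as the clamp's: put the middle of the half cylinder's flat face here, its length along x. That leaves 3 mm to the pad and 3 to 17 mm to the jaw; winding then slides it against the jaw.
- knob_grip (a point): Point on the knob's vertical axis 58 mm above the bench, at the height to grip. The knob is a red upright bar 56 mm long, 16 mm thick, 34 to 70 mm above the bench, on a round hub. This frame turns with the knob; as built its axes are the clamp's. The bar lies 0.35 rad anticlockwise (from above) from its x axis; a white stripe on top marks that end.
- knob (a joint): Knob angle, rad, 0 at the start, grows clockwise from above. The pawl catches tooth k once the knob is 0.02 to 0.04 rad past 0.314 k; let go, the wheel springs back to rest within 0.015 rad of 0.314 k and can never go back past it. Free, it takes up to 0.1 N m to turn, 0.03 to 0.06 to hold still (less as the pawl drops), and 0.025 N m more per mm the pad is pressed in.
- half_cylinder: Pale wooden half cylinder, 56 mm long, 50 mm wide, 25 mm high, lying on its flat face. Origin at the centre of the flat face; x along its length, z up. Its two flat ends, 56 mm apart, are the ones to grip. About 45 g.
- bunny: White ceramic bunny figurine, fragile, 58 mm across, about 110 mm tall. Origin at the centre of its underside. A bystander.
- kettle: Silver aluminium toy kettle, 84 mm across without its spout, 98 mm tall to the black handle. Origin at the centre of its underside. A bystander.
- aeroplane: Navy plastic toy aeroplane, 200 mm long, 170 mm wingspan, 76 mm tall. Origin at the centre of its underside. A bystander.
- cone: Green plastic stacking cone, 64 mm across the foot, 85 mm tall. Origin at the centre of its underside. A bystander.
Things that resemble listed ones, but are neither listed nor needed, are in the scene too. Several things have the shape of the half_cylinder; the one meant has the colours described above.

How it is judged:
On the way, in this order (a step that is already met when the one before it is completed fails the run):
1. the half cylinder lies flat on the bed between pad and jaw, let go, before winding (x of half_cylinder in the frame of clamp between -0.014 and 0.014 m and y of half_cylinder in the frame of clamp between 0.022 and 0.048 m and z of half_cylinder in the frame of clamp between 0.009 and 0.016 m and angle between half_cylinder's own z axis and vertical below 0.12 rad and angle between the x axis of half_cylinder and the x axis of clamp, either way round below 0.2 rad and contact force between the fingers and half_cylinder below 0.2 N and value of joint knob below 0.25 rad), for 0.2 s.
2. the knob has been wound until the clamp squeezes the half cylinder (value of joint knob above 0.7 rad and contact force between half_cylinder and clamp above 6 N), for 0.1 s.
At the end, for the whole second after the job is handed in: The half cylinder lies flat on the bed between pad and jaw (within 14 mm of the clamp's middle across, upright within 0.12 rad, lengthwise across within 0.2 rad), at rest, squeezed with 6 to 18 N, with the knob standing still, held by the pawl alone (x of half_cylinder in the frame of clamp between -0.014 and 0.014 m and y of half_cylinder in the frame of clamp between 0.022 and 0.048 m and z of half_cylinder in the frame of clamp between 0.009 and 0.016 m and angle between half_cylinder's own z axis and vertical below 0.12 rad and angle between the x axis of half_cylinder and the x axis of clamp, either way round below 0.2 rad and contact force between half_cylinder and clamp between 6 and 18 N and velocity of joint knob between -0.05 and 0.05 rad/s and linear speed of half_cylinder below 0.01 m/s); the robot touches nothing.
It fails at once if the clamp must never press on the half cylinder with more than 24 N (contact force between half_cylinder and clamp above 24 N).
It fails at once if no other toy may be moved by more than 30 mm or tipped over (distance of any of bunny, kettle, aeroplane, cone from where it was at the start of the episode above 0.03 m or angle between any of bunny, kettle, aeroplane, cone's own z axis and vertical above 0.4 rad).
It also fails if it takes over 72 s, if anything falls off the work surface, if the arm or the gripper's body presses on something with over 40 N, if the wrist force passes 120 N, or if a joint passes its speed limit or range.

## Working session

There is one attempt and no reset: what is moved stays moved. The work goes in short steps, Python scripts to look and compute and a tool call to move; the robot and the scene stay as the last step left them, time stands still between calls to the robot, and variables do not carry over. Pictures are saved under pics/ and viewed, at most 10 in all, crops included, and the job is handed in when it is done.

Besides the shell and the picture viewer there is one more tool, called after ">>>" as name(argument=value, ...) on one line, values as JSON. step_arm: Moves the arm, as the interface text tells. Its arguments: {"type":"object","properties":{"commands":{"type":"array"},"fingers":{"type":"number"},"grip_force":{"type":"number"}},"required":["commands"]}

```bash
mkdir -p pics
cat > h.py <<'E'
import numpy as np, cv2
from cell import *
def snap(c,fn):
    im=read_camera(c); cv2.imwrite('pics/'+fn,cv2.cvtColor(im,cv2.COLOR_RGB2BGR)); return im
def ray(c,px,z):
    k=get_calibration(c);T=np.array(k["world_from_camera"])
    p=cv2.undistortPoints(np.array([[px]],float),np.array(k["camera_matrix"]),np.array(k["dist_coeffs"]))[0,0]
    d=T[:3,:3]@[p[0],-p[1],-1];o=T[:3,3]
    return o+d*(z-o[2])/d[2]
def proj(c,P):
    k=get_calibration(c);T=np.linalg.inv(np.array(k["world_from_camera"]))
    q=T[:3,:3]@np.array(P)+T[:3,3]; q=q*[1,-1,-1]
    return cv2.projectPoints(q.reshape(1,1,3),np.zeros(3),np.zeros(3),np.array(k["camera_matrix"]),np.array(k["dist_coeffs"]))[0][0,0]
E
python3 - <<'E'
from h import *
snap('top','t0.png');snap('side','s0.png')
for c in('top','side'):
  for n in('half_cylinder','clamp','knob_grip','bunny','kettle','aeroplane','cone','jaw_middle'):
    for r in search_frame(c,n)[:4]: print(c,n,np.round(r['at'],3),round(r['confidence'],2),proj(c,r['at']).round())
print(observe())
E
```

```text
top half_cylinder [ 0.554 -0.206  0.022] 0.82 [321. 180.]
top half_cylinder [ 0.446 -0.229  0.022] 0.74 [330. 213.]
top half_cylinder [ 0.413 -0.362  0.019] 0.71 [372. 224.]
top half_cylinder [ 0.305 -0.244  0.02 ] 0.55 [335. 259.]
top clamp [0.562 0.01  0.015] 0.78 [254. 178.]
top knob_grip [ 0.547 -0.053  0.023] 0.65 [274. 182.]
top bunny [0.424 0.321 0.046] 0.67 [153. 220.]
top bunny [0.557 0.008 0.012] 0.55 [255. 179.]
top bunny [ 0.547 -0.05   0.028] 0.17 [273. 182.]
top kettle [ 0.664 -0.368  0.05 ] 0.78 [373. 144.]
top aeroplane [0.684 0.353 0.03 ] 0.84 [147. 139.]
top aeroplane [ 0.662 -0.366  0.054] 0.18 [373. 145.]
top cone [ 0.718 -0.22   0.026] 0.6 [325. 130.]
top jaw_middle [0.557 0.005 0.01 ] 0.96 [256. 180.]
top jaw_middle [0.686 0.351 0.03 ] 0.61 [148. 139.]
side half_cylinder [ 0.557 -0.217  0.019] 0.96 [286. 260.]
side half_cylinder [ 0.45  -0.243  0.019] 0.92 [245. 270.]
side half_cylinder [ 0.52  -0.329  0.021] 0.84 [274. 298.]
side half_cylinder [ 0.408 -0.37   0.018] 0.79 [226. 316.]
side clamp [ 0.555 -0.037  0.012] 0.9 [281. 212.]
side knob_grip [ 0.548 -0.057
[... 420 characters left out ...]
11] 0.67 [282. 212.]
{'time': 0.9, 'qpos': array([-1.43398981e+00,  3.41985908e-01,  1.52411223e+00,  1.24613217e-06,
        1.27539395e+00, -1.45984282e-01]), 'qvel': array([-0.00057459,  0.00022945, -0.00109943,  0.00111725,  0.00078711,
        0.00145297]), 'joint_efforts': array([-3.92607417e-04, -4.31120181e+01, -2.44478488e+01,  7.16714957e-02,
        4.81033931e-02, -1.63937318e-05]), 'tool_pos': array([ 0.14652601, -0.50415376,  0.22674355]), 'tool_rot': array([3.14149299e+00, 1.34488135e-05, 2.82790433e-01]), 'contact_force': array([-0.32543502,  0.62885023,  0.14251615]), 'torque': array([-0.05967255, -0.0573172 ,  0.01456776]), 'grip_force': 0.0, 'opening': 0.09186368846469248}
```

View pics/t0.png

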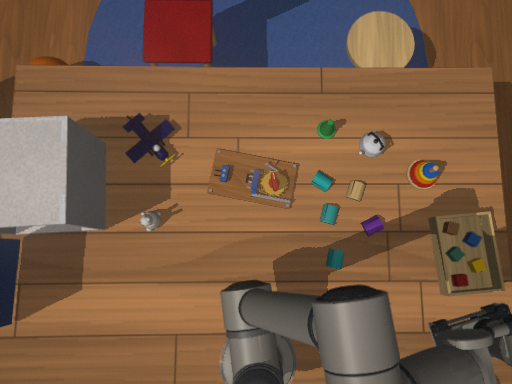

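View pics/s0.png

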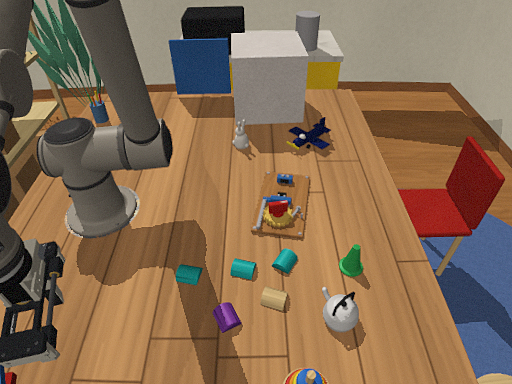

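The pale half cylinder is at top (356,190) and side (275,298). The clamp is at top (254,178), with the knob near (274,182) and the jaw at (223,173).

Run:
```python
from h import *
t=cv2.imread('pics/t0.png');s=cv2.imread('pics/s0.png')
R=lambda a,x,y,w,h,f:cv2.resize(a[y:y+h,x:x+w],None,fx=f,fy=f,interpolation=cv2.INTER_CUBIC)
o=np.zeros((600,800,3),np.uint8)
a=R(t,204,144,100,68,5);o[:340,:500]=a
b=R(t,338,172,36,36,8);o[:288,505:793]=b
c=R(s,244,166,72,74,3.5);o[341:341+c.shape[0],:c.shape[1]]=c
d=R(s,254,280,42,36,7);o[341:341+d.shape[0],300:300+d.shape[1]]=d
cv2.imwrite('pics/c0.png',o)
# plate mask corners guess & pale object minAreaRect
for c,im,x,y,w,h in(('top',t,340,174,34,34),('side',s,256,284,38,30)):
  hsv=cv2.cvtColor(R(im,x,y,w,h,4),cv2.COLOR_BGR2HSV)
  print(c,hsv[h*2,w*2],hsv[8,8])
```

```text
top [ 18 115 173] [ 14 140 151]
side [ 19 103 190] [ 15 136 184]
```

View pics/c0.png

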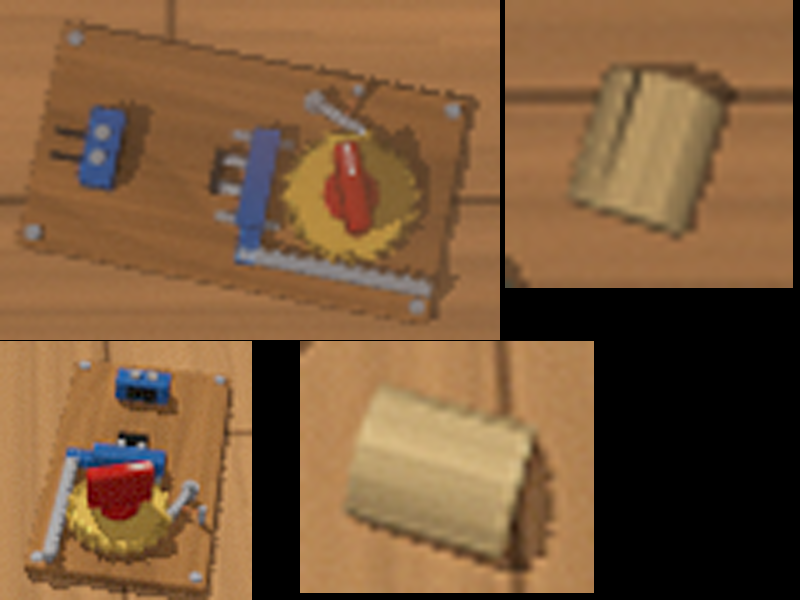

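The crop shows the clamp's +y pointing left in the top image, towards world +y and slightly up, with the pawl at +x. The half cylinder's length runs along world x, tilted slightly.

Run:
```python
from h import *
from scipy.optimize import minimize, least_squares
tp=lambda P,x0,y0,f,ox,oy:[((x-x0)/f+ox,(y-y0)/f+oy) for x,y in P]
# clamp corners order: (+x,+y),(+x,-y),(-x,-y),(-x,+y)
T=tp([(62,22),(478,97),(432,322),(20,240)],0,0,5,204,144)
S=tp([(231,378),(208,598),(25,572),(78,362)],0,341,3.5,244,166)
L=np.array([(.075,.135),(.075,-.135),(-.075,-.135),(-.075,.135)])
M=lambda p:np.array([[np.cos(p[2]),-np.sin(p[2])],[np.sin(p[2]),np.cos(p[2])]])
for nm,sets in(('top',[('top',T)]),('side',[('side',S)]),('both',[('top',T),('side',S)])):
  W=[np.array([ray(c,q,.012)[:2] for q in Q]) for c,Q in sets]
  r=least_squares(lambda p:np.concatenate([((L@M(p).T+p[:2])-w).ravel() for w in W]),[.55,0,0.])
  print('clamp',nm,r.x.round(4),(np.abs(r.fun).max()*1000).round(1))
pt=tp([(608,66),(640,66),(728,97),(682,236),(571,196)],505,0,8,338,172)
ps=tp([(378,387),(538,430),(550,500),(505,562),(347,512)],300,341,7,254,280)
a=np.linspace(0,np.pi,15)
V=np.array([(x,.025*np.cos(t),.025*np.sin(t)) for x in(-.028,.028) for t in a])
def poly(c,p): 
  w=np.c_[V[:,:2]@M(p).T+p[:2],V[:,2]]
  return cv2.convexHull(np.array([proj(c,q) for q in w],np.float32))
def cost(p,sets):
  s=0
  for c,Q in sets:
    A=poly(c,p);B=cv2.convexHull(np.array(Q,np.float32));i=cv2.intersectConvexConvex(A,B)[0]
    s+=1-i/(cv2.contourArea(A)+cv2.contourArea(B)-i)
  return s
for nm,sets in(('top',[('top',pt)]),('side',[('side',ps)]),('both',[('top',pt),('side',ps)])):
  r=minimize(cost,[.52,-.32,-.25],args=(sets,),method='Nelder-Mead',options=dict(initial_simplex=[[.52,-.32,-.25],[.53,-.32,-.25],[.52,-.31,-.25],[.52,-.32,0]]))
  print('cyl',nm,r.x.round(4),round(r.fun,3))
```

```text
clamp top [ 0.5624  0.0123 -0.1906] 2.8
clamp side [ 0.5642  0.0069 -0.1908] 2.5
clamp both [ 0.5633  0.0096 -0.1907] 5.5Traceback (most recent call last):
  File "<stdin>", line 27, in <module>
    res = _minimize_neldermead(fun, x0, args, callback, bounds=bounds,
                               **options)
    fsim[j] = func(sim[j])
              ~~~~^^^^^^^^
    fx = function(np.copy(x), *(wrapper_args + args))
  File "<stdin>", line 23, in cost
  File "<stdin>", line 19, in poly
  File "h.py", line 11, in proj
    k=get_calibration(c);T=np.linalg.inv(np.array(k["world_from_camera"]))
ValueError: time passes only in moves, steps and waits
```

```bash
sed -i 's/^def snap/import functools\nget_calibration=functools.lru_cache(None)(get_calibration)\ndef snap/' h.py
cat > cyl.py <<'E'
from h import *
from scipy.optimize import minimize
M=lambda p:np.array([[np.cos(p[2]),-np.sin(p[2])],[np.sin(p[2]),np.cos(p[2])]])
a=np.linspace(0,np.pi,15)
V=np.array([(x,.025*np.cos(t),.025*np.sin(t)) for x in(-.028,.028) for t in a])
def poly(c,p,z=0): 
  w=np.c_[V[:,:2]@M(p).T+p[:2],V[:,2]+z]
  return cv2.convexHull(np.array([proj(c,q) for q in w],np.float32))
def cost(p,sets,z):
  s=0
  for c,Q in sets:
    A=poly(c,p,z);B=cv2.convexHull(np.array(Q,np.float32));i=cv2.intersectConvexConvex(A,B)[0]
    s+=1-i/(cv2.contourArea(A)+cv2.contourArea(B)-i)
  return s
def fit(sets,p0,z=0):
  p0=np.array(p0); r=minimize(cost,p0,args=(sets,z),method='Nelder-Mead',options=dict(initial_simplex=[p0,p0+[.01,0,0],p0+[0,.01,0],p0+[0,0,.2]]))
  return r.x.round(4),round(r.fun,3)
tp=lambda P,x0,y0,f,ox,oy:[((x-x0)/f+ox,(y-y0)/f+oy) for x,y in P]
E
python3 - <<'E'
from cyl import *
pt=tp([(608,66),(640,66),(728,97),(682,236),(571,196)],505,0,8,338,172)
ps=tp([(378,387),(538,430),(550,500),(505,562),(347,512)],300,341,7,254,280)
for nm,sets in(('top',[('top',pt)]),('side',[('side',ps)]),('both',[('top',pt),('side',ps)])):
  print(nm,*fit(sets,[.52,-.32,-.25]))
E
```

```text
top [ 0.5215 -0.3193 -0.3513] 0.045
side [ 0.5248 -0.32   -0.3401] 0.098
both [ 0.5223 -0.3202 -0.3068] 0.208
```

Run:
```python
from h import *
s=cv2.imread('pics/s0.png');t=cv2.imread('pics/t0.png')
o=np.zeros((600,800,3),np.uint8)
o[:400,:400]=cv2.resize(s[276:336,312:372],(400,400),interpolation=2)
o[:400,400:]=cv2.resize(t[122:172,348:398],(400,400),interpolation=2)
cv2.imwrite('pics/k.png',o[:400])
print('knob',ray('top',(274.4,181.4),.07))
# body end corner at heights
for P in((.611,-.352,.07),(.624,-.317,.07),(.598,-.387,.07)):
  u=proj('side',P);v=proj('top',P); print(((u-[312,276])*400/60).round(),((v-[348,122])*8+[400,0]).round())
for q in((323,290),): 
  for z in(.05,.06,.07,.08): print(z,ray('side',q,z).round(3))
```

```text
knob [ 0.54108478 -0.05226161  0.07      ]
[ 22. 128.] [577. 299.]
[46. 38.] [486. 266.]
[ -4. 223.] [668. 331.]
0.05 [ 0.634 -0.327  0.05 ]
0.06 [ 0.632 -0.333  0.06 ]
0.07 [ 0.63  -0.339  0.07 ]
0.08 [ 0.628 -0.345  0.08 ]
```

View pics/k.png

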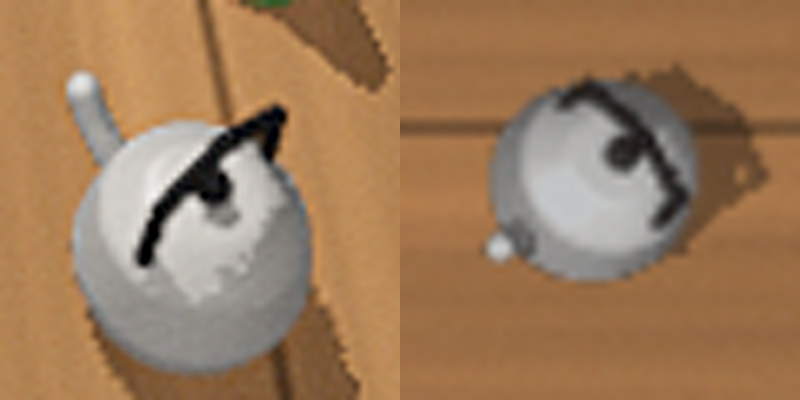

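The spout tip (left tile at 80,85) clears the gripper's body by about 10 mm, and I'll shift the grasp away from it. The plate isn't centred on the clamp's origin, so I'll locate it from the wheel, knob, carriage and jaw instead.

Run:
```python
from h import *
t=lambda x,y,z:ray('top',(x/5+204,y/5+144),z)
s=lambda x,y,z:ray('side',(x/3.5+244,(y-341)/3.5+166),z)
th=-.1907;X=np.array([np.cos(th),np.sin(th)]);Y=np.array([-X[1],X[0]])
o=np.array([.567,.0347])
for n,p in dict(wheelT=t(352,195,.026),knobT=t(352,187,.07),carT=t(259,186,.033),jawT=t(103,148,.034),jawfaceT1=t(126,110,.034),jawfaceT2=t(116,190,.034),
  wheelS=s(120,512,.026),knobS=s(120,473,.07),jawS=s(143,374,.034),jawfaceS=s(144,384,.034),carfront=s(125,449,.033)).items():
  d=p[:2]-o; print(n,p[:2].round(4),'clamp',(1000*np.array([d@X,d@Y])).round(1))
```

```text
wheelT [ 0.5433 -0.0541] clamp [ -6.4 -91.7]
knobT [ 0.5411 -0.0523] clamp [ -9.  -90.3]
carT [0.5479 0.0052] clamp [-13.1 -32.5]
jawT [0.5722 0.1043] clamp [-8.  69.3]
jawfaceT1 [0.5969 0.0899] clamp [18.9 59.9]
jawfaceT2 [0.5452 0.0957] clamp [-33.   55.8]
wheelS [ 0.5454 -0.0599] clamp [ -3.3 -96.9]
knobS [ 0.5442 -0.0583] clamp [ -4.8 -95.7]
jawS [0.576  0.1087] clamp [-5.2 74.4]
jawfaceS [0.5759 0.0944] clamp [-2.6 60.3]
carfront [0.5534 0.0089] clamp [ -8.5 -27.9]
```

>>> step_arm(commands=[{"translation":[41,-10,0],"roll":0.12},{"translation":[41,-10,0],"roll":0.12},{"translation":[41,-10,0],"roll":0.12},{"translation":[36,-18,0],"roll":0.12}], fingers=1)

```text
time: 1.23
tool_pos: [0.2873, -0.4434, 0.2269]
tool_rot: [3.141, -0.001, -0.166]
contact_force: [-0.6, -0.6, 0.1]
opening: 0.0916
grip_force: 0.0
```

```bash
cat > plan.py <<'E'
import sys,numpy as np
from cell import observe
# plan.py x y z yaw rows : even straight-line rows from the measured pose
x,y,z,w,n=map(float,sys.argv[1:]);n=int(n)
s=observe();p=np.array(s['tool_pos']);a=s['tool_rot'][2]
d=np.array([x,y,z])-p;dw=w-a
print(p.round(4),round(a,3),'d',d.round(4),round(dw,3))
for i in range(n):
    b=a+dw*i/n;v=d/n*1000
    print('{"translation": [%.1f, %.1f, %.1f], "roll": %.3f},'%(v[0]*np.cos(b)+v[1]*np.sin(b),v[0]*np.sin(b)-v[1]*np.cos(b),-v[2],-dw/n),end=' ')
E
python3 plan.py .5126 -.3166 .10 1.226 12
```

```text
[ 0.2873 -0.4434  0.2269] -0.166 d [ 0.2253  0.1268 -0.1269] 1.392
{"translation": [16.8, -13.5, 10.6], "roll": -0.116}, {"translation": [18.2, -11.5, 10.6], "roll": -0.116}, {"translation": [19.4, -9.3, 10.6], "roll": -0.116}, {"translation": [20.4, -7.0, 10.6], "roll": -0.116}, {"translation": [21.0, -4.6, 10.6], "roll": -0.116}, {"translation": [21.4, -2.1, 10.6], "roll": -0.116}, {"translation": [21.5, 0.4, 10.6], "roll": -0.116}, {"translation": [21.4, 2.9, 10.6], "roll": -0.116}, {"translation": [20.9, 5.3, 10.6], "roll": -0.116}, {"translation": [20.1, 7.7, 10.6], "roll": -0.116}, {"translation": [19.1, 10.0, 10.6], "roll": -0.116}, {"translation": [17.8, 12.1, 10.6], "roll": -0.116},
```

>>> step_arm(commands=[{"translation":[17,-13.5,10.5],"roll":-0.116},{"translation":[18,-11.5,10.5],"roll":-0.116},{"translation":[19.5,-9.5,10.5],"roll":-0.116},{"translation":[20.5,-7,10.5],"roll":-0.116},{"translation":[21,-4.5,10.5],"roll":-0.116},{"translation":[21.5,-2,10.5],"roll":-0.116},{"translation":[21.5,0.5,10.5],"roll":-0.116},{"translation":[21.5,3,10.5],"roll":-0.116},{"translation":[21,5.5,10.5],"roll":-0.116},{"translation":[20,7.5,10.5],"roll":-0.116},{"translation":[19,10,10.5],"roll":-0.116},{"translation":[18,12,10.5],"roll":-0.116},{"translation":[0,0,0],"roll":0},{"translation":[0,0,0],"roll":0}])

```text
time: 2.4
tool_pos: [0.511, -0.3147, 0.0999]
tool_rot: [-3.14, -0.0, 1.233]
contact_force: [-1.1, 0.7, 0.3]
opening: 0.0917
grip_force: 0.0
```

```bash
python3 - <<'E'
from h import *
t=snap('top','t1.png');s=snap('side','s1.png')
t,s=t[...,::-1],s[...,::-1]
o=np.zeros((600,800,3),np.uint8)
o[:300,:400]=cv2.resize(t[160:220,320:400],(400,300),interpolation=2)
o[:300,400:]=cv2.resize(s[260:320,240:320],(400,300),interpolation=2)
o[300:,:400]=cv2.resize(s[170:245,240:340],(400,300),interpolation=2)
cv2.imwrite('pics/c1.png',o)
E
python3 plan.py .5126 -.3166 .008 1.226 6
```

```text
[ 0.5105 -0.316   0.1011] 1.23 d [ 0.0021 -0.0006 -0.0931] -0.004
{"translation": [0.0, 0.4, 15.5], "roll": 0.001}, {"translation": [0.0, 0.4, 15.5], "roll": 0.001}, {"translation": [0.0, 0.4, 15.5], "roll": 0.001}, {"translation": [0.0, 0.4, 15.5], "roll": 0.001}, {"translation": [0.0, 0.4, 15.5], "roll": 0.001}, {"translation": [0.0, 0.4, 15.5], "roll": 0.001},
```

View pics/c1.png

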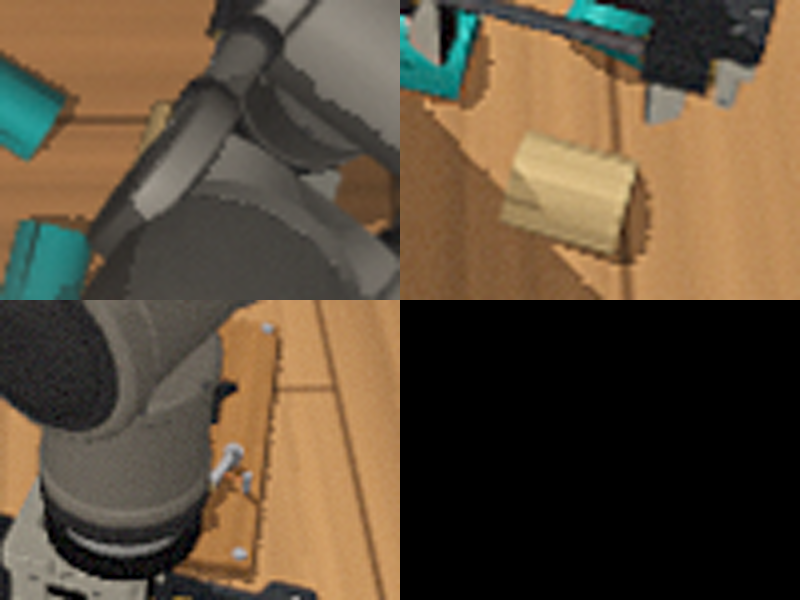

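The side view shows the half cylinder undisturbed, with the fingers above and clear of it. Descending.

>>> step_arm(commands=[{"translation":[0,0,20],"roll":0},{"translation":[0,0.5,20],"roll":0},{"translation":[0,0.5,20],"roll":0},{"translation":[0,0,18],"roll":0},{"translation":[0,0,10],"roll":0},{"translation":[0,0,5],"roll":0},{"translation":[0,0,0],"roll":0},{"translation":[0,0,0],"roll":0}])

```text
time: 3.17
tool_pos: [0.512, -0.3166, 0.0086]
tool_rot: [3.14, 0.001, 1.231]
contact_force: [-0.6, 0.5, 0.1]
opening: 0.0919
grip_force: 0.0
```

>>> step_arm(commands=[{"translation":[0,0,0],"roll":0},{"translation":[0,0,0],"roll":0},{"translation":[0,0,0],"roll":0},{"translation":[0,0,0],"roll":0},{"translation":[0,0,0],"roll":0},{"translation":[0,0,0],"roll":0}], fingers=0, grip_force=12)

```text
time: 3.67
tool_pos: [0.512, -0.316, 0.008]
tool_rot: [3.141, 0.0, 1.232]
contact_force: [-0.1, -0.7, 0.1]
opening: 0.0564
grip_force: 0.2
```

>>> step_arm(commands=[{"translation":[0,0,0],"roll":0},{"translation":[0,0,0],"roll":0},{"translation":[0,0,-20],"roll":0},{"translation":[0,0,-30],"roll":0},{"translation":[0,0,-40],"roll":0},{"translation":[0,0,-25],"roll":0},{"translation":[0,0,0],"roll":0}])

```text
time: 4.25
tool_pos: [0.5142, -0.3178, 0.1288]
tool_rot: [3.132, 0.004, 1.232]
contact_force: [1.6, -0.2, -0.0]
opening: 0.0561
grip_force: 12.0
```

```bash
python3 plan.py .5657 .0625 .123 1.380 14
```

```text
[ 0.5142 -0.3178  0.1288] 1.232 d [ 0.0515  0.3803 -0.0058] 0.148
{"translation": [26.8, -5.6, 0.4], "roll": -0.011}, {"translation": [26.9, -5.3, 0.4], "roll": -0.011}, {"translation": [27.0, -5.0, 0.4], "roll": -0.011}, {"translation": [27.0, -4.7, 0.4], "roll": -0.011}, {"translation": [27.1, -4.4, 0.4], "roll": -0.011}, {"translation": [27.1, -4.1, 0.4], "roll": -0.011}, {"translation": [27.1, -3.8, 0.4], "roll": -0.011}, {"translation": [27.2, -3.6, 0.4], "roll": -0.011}, {"translation": [27.2, -3.3, 0.4], "roll": -0.011}, {"translation": [27.2, -3.0, 0.4], "roll": -0.011}, {"translation": [27.3, -2.7, 0.4], "roll": -0.011}, {"translation": [27.3, -2.4, 0.4], "roll": -0.011}, {"translation": [27.3, -2.1, 0.4], "roll": -0.011}, {"translation": [27.4, -1.8, 0.4], "roll": -0.011},
```

>>> step_arm(commands=[{"translation":[12,-2.5,0],"roll":-0.01},{"translation":[22,-5,0],"roll":-0.01},{"translation":[29,-5,0.5],"roll":-0.01},{"translation":[30,-5,0.5],"roll":-0.01},{"translation":[30,-5,0.5],"roll":-0.01},{"translation":[30,-4.5,0.5],"roll":-0.01},{"translation":[30,-4,0.5],"roll":-0.01},{"translation":[30,-4,0.5],"roll":-0.01},{"translation":[30,-3.5,0.5],"roll":-0.01},{"translation":[30,-3,0.5],"roll":-0.01},{"translation":[30,-3,0.5],"roll":-0.01},{"translation":[29,-2.5,0.5],"roll":-0.01},{"translation":[24,-2,0.5],"roll":-0.01},{"translation":[16,-2,0],"roll":-0.01},{"translation":[8,-1,0],"roll":-0.008},{"translation":[0,0,0],"roll":0},{"translation":[0,0,0],"roll":0}])

```text
time: 5.67
tool_pos: [0.5627, 0.0644, 0.1161]
tool_rot: [-3.14, 0.001, 1.381]
contact_force: [-0.2, -0.3, 0.7]
opening: 0.056
grip_force: 12.0
```

```bash
python3 - <<'E'
from h import *
t=snap('top','t2.png')[...,::-1];s=snap('side','s2.png')[...,::-1]
o=np.zeros((600,800,3),np.uint8)
o[:,:]=cv2.resize(s[150:240,220:340],(800,600),interpolation=2)
cv2.imwrite('pics/c2.png',o)
E
python3 plan.py .5657 .0625 .04 1.380 4
```

```text
[0.5632 0.0634 0.1167] 1.379 d [ 0.0025 -0.0009 -0.0767] 0.001
{"translation": [-0.1, 0.7, 19.2], "roll": -0.000}, {"translation": [-0.1, 0.7, 19.2], "roll": -0.000}, {"translation": [-0.1, 0.7, 19.2], "roll": -0.000}, {"translation": [-0.1, 0.7, 19.2], "roll": -0.000},
```

View pics/c2.png

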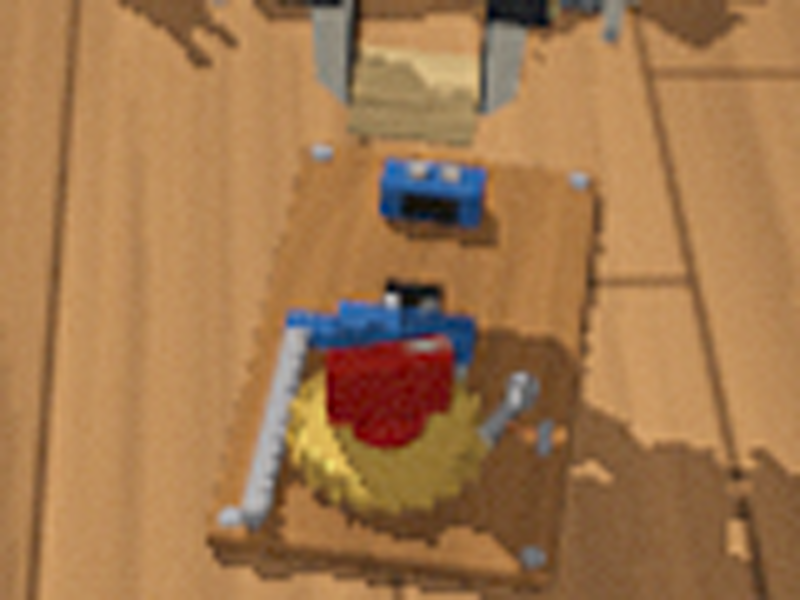

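The picture shows the half cylinder held level above the clamp, with its near base edge from (350,138) to (473,145). The pad's top face edge is near (415,284) and the jaw's front top edge near (432,192).

Run:
```python
from h import *
s=lambda x,y,z:ray('side',(x/6.667+220,y/6.667+150),z)[:2]
th=-.1907;X=np.array([np.cos(th),np.sin(th)]);Y=np.array([-X[1],X[0]])
o=np.array([.5602,.0340])
tcp=np.array([.5632,.0634])
for n,p in dict(padtop=s(415,284,.030),padL=s(388,284,.03),padR=s(442,284,.03),jawtop=s(432,192,.034),wheel_c=s(388,435,.026),knobtop=s(390,345,.07),cyl=s(411,141,.109),cylL=s(350,138,.109),cylR=s(473,145,.109),boltTL=s(322,152,.014),boltTR=s(579,181,.014),boltBL=s(231,516,.014),boltBR=s(533,556,.014)).items():
  d=p-o;e=p-tcp; print(n,p.round(4),'clamp',(1000*np.array([d@X,d@Y])).round(1),'relTCP',(1000*np.array([e@X,e@Y])).round(1))
```

```text
padtop [0.5626 0.031 ] clamp [ 2.9 -2.5] relTCP [  5.6 -31.9]
padL [0.5501 0.0313] clamp [-9.4 -4.5] relTCP [ -6.8 -34. ]
padR [0.5752 0.0307] clamp [15.3 -0.4] relTCP [ 17.9 -29.8]
jawtop [0.5746 0.0918] clamp [ 3.2 59.5] relTCP [ 5.8 30.1]
wheel_c [ 0.5451 -0.0614] clamp [  3.2 -96.6] relTCP [   5.9 -126. ]
knobtop [ 0.5452 -0.0504] clamp [  1.3 -85.7] relTCP [   3.9 -115.1]
cyl [0.5585 0.039 ] clamp [-2.7  4.6] relTCP [ -0.  -24.9]
cylL [0.5315 0.0418] clamp [-29.6   2.2] relTCP [-27.  -27.2]
cylR [0.5857 0.0355] clamp [24.8  6.4] relTCP [ 27.4 -23.1]
boltTL [0.5237 0.1478] clamp [-57.4 104.8] relTCP [-54.8  75.4]
boltTR [0.651 0.122] clamp [ 72.5 103.6] relTCP [75.1 74.2]
boltBL [ 0.4762 -0.0962] clamp [ -57.8 -143.8] relTCP [ -55.2 -173.3]
boltBR [ 0.6033 -0.1219] clamp [  71.9 -144.9] relTCP [  74.5 -174.3]
```

>>> step_arm(commands=[{"translation":[-0.5,2,15],"roll":0},{"translation":[-0.5,2,25],"roll":0},{"translation":[0,0,20],"roll":0},{"translation":[0,0,12],"roll":0},{"translation":[0,0,8],"roll":0},{"translation":[0,0,6],"roll":0},{"translation":[0,0,3],"roll":0},{"translation":[0,0,0],"roll":0},{"translation":[0,0,0],"roll":0}])

```text
time: 6.52
tool_pos: [0.5677, 0.0624, 0.0288]
tool_rot: [3.14, -0.0, 1.38]
contact_force: [0.6, -0.8, -0.0]
opening: 0.0557
grip_force: 12.0
```

>>> step_arm(commands=[{"translation":[0,0,3],"roll":0},{"translation":[0,0,2],"roll":0},{"translation":[0,0,1.5],"roll":0},{"translation":[0,0,1.5],"roll":0},{"translation":[0,0,0],"roll":0}])

```text
time: 6.93
tool_pos: [0.5673, 0.0627, 0.02]
tool_rot: [-3.142, 0.0, 1.38]
contact_force: [-0.3, -0.7, -0.9]
opening: 0.0563
grip_force: 12.0
```

Run:
```python
from h import *
s=snap('side','s3.png')[...,::-1]
cv2.imwrite('pics/c3.png',cv2.resize(s[150:240,220:340],(800,600),interpolation=2))
print(observe()['contact_force'],observe()['tool_pos'])
```

```text
[ 0.25334561 -0.16794793 -0.34636037] [0.56723476 0.06263522 0.02010641]
```

View pics/c3.png

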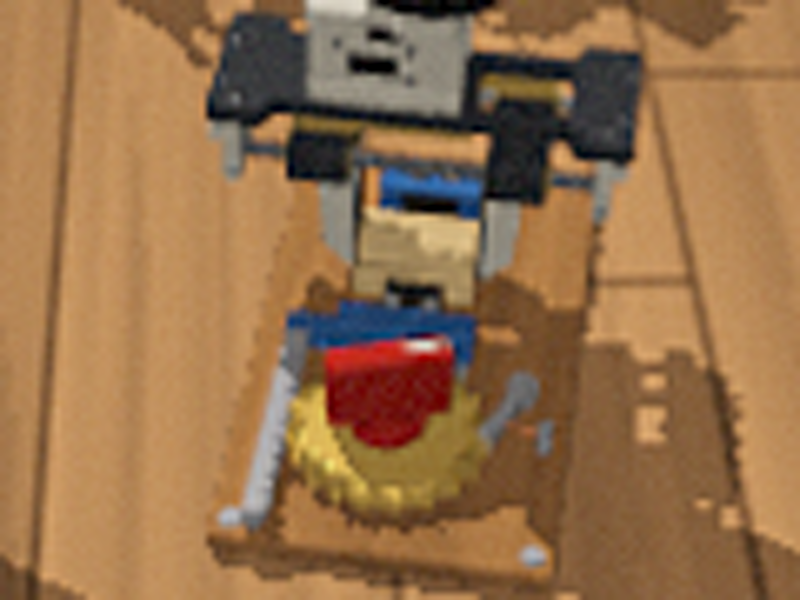

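The half cylinder lies between the pad and the jaw, centred across the clamp. Pressing to touch, releasing, then lifting.

>>> step_arm(commands=[{"translation":[0,0,1],"roll":0},{"translation":[0,0,0.5],"roll":0},{"translation":[0,0,0],"roll":0}])

```text
time: 7.23
tool_pos: [0.5674, 0.0627, 0.0199]
tool_rot: [3.141, 0.0, 1.38]
contact_force: [-2.5, 0.8, 9.4]
opening: 0.0556
grip_force: 12.0
```

>>> step_arm(commands=[{"translation":[0,0,0],"roll":0},{"translation":[0,0,0],"roll":0},{"translation":[0,0,0],"roll":0},{"translation":[0,0,0],"roll":0},{"translation":[0,0,0],"roll":0},{"translation":[0,0,0],"roll":0}], fingers=1)

```text
time: 7.73
tool_pos: [0.5672, 0.0626, 0.0185]
tool_rot: [-3.141, 0.0, 1.38]
contact_force: [-0.5, 0.8, 0.5]
opening: 0.0899
grip_force: 0.0
```

>>> step_arm(commands=[{"translation":[0,0,-15],"roll":0},{"translation":[0,0,-30],"roll":0},{"translation":[0,0,-35],"roll":0},{"translation":[0,0,-10],"roll":0},{"translation":[0,0,0],"roll":0}])

```text
time: 8.15
tool_pos: [0.5694, 0.0626, 0.112]
tool_rot: [3.135, -0.001, 1.38]
contact_force: [0.1, 0.4, -0.5]
opening: 0.0915
grip_force: 0.0
```

```bash
python3 plan.py .5440 -.0555 .115 3.30 17
```

```text
[0.5694 0.0626 0.112 ] 1.38 d [-0.0254 -0.1181  0.003 ] 1.92
{"translation": [-7.1, -0.1, -0.2], "roll": -0.113}, {"translation": [-7.0, -0.9, -0.2], "roll": -0.113}, {"translation": [-6.9, -1.7, -0.2], "roll": -0.113}, {"translation": [-6.7, -2.5, -0.2], "roll": -0.113}, {"translation": [-6.3, -3.2, -0.2], "roll": -0.113}, {"translation": [-5.9, -3.9, -0.2], "roll": -0.113}, {"translation": [-5.4, -4.6, -0.2], "roll": -0.113}, {"translation": [-4.9, -5.2, -0.2], "roll": -0.113}, {"translation": [-4.3, -5.7, -0.2], "roll": -0.113}, {"translation": [-3.6, -6.1, -0.2], "roll": -0.113}, {"translation": [-2.9, -6.5, -0.2], "roll": -0.113}, {"translation": [-2.2, -6.8, -0.2], "roll": -0.113}, {"translation": [-1.4, -7.0, -0.2], "roll": -0.113}, {"translation": [-0.6, -7.1, -0.2], "roll": -0.113}, {"translation": [0.2, -7.1, -0.2], "roll": -0.113}, {"translation": [1.0, -7.0, -0.2], "roll": -0.113}, {"translation": [1.8, -6.9, -0.2], "roll": -0.113},
```

>>> step_arm(commands=[{"translation":[-7,0,0],"roll":-0.113},{"translation":[-7,-1,0],"roll":-0.113},{"translation":[-7,-1.5,0],"roll":-0.113},{"translation":[-6.5,-2.5,0],"roll":-0.113},{"translation":[-6.5,-3,0],"roll":-0.113},{"translation":[-6,-4,0],"roll":-0.113},{"translation":[-5.5,-4.5,0],"roll":-0.113},{"translation":[-5,-5,0],"roll":-0.113},{"translation":[-4.5,-5.5,0],"roll":-0.113},{"translation":[-3.5,-6,0],"roll":-0.113},{"translation":[-3,-6.5,0],"roll":-0.113},{"translation":[-2,-7,0],"roll":-0.113},{"translation":[-1.5,-7,0],"roll":-0.113},{"translation":[-0.5,-7,0],"roll":-0.113},{"translation":[0,-7,0],"roll":-0.113},{"translation":[1,-7,0],"roll":-0.113},{"translation":[2,-7,0],"roll":-0.113},{"translation":[0,0,0],"roll":0},{"translation":[0,0,0],"roll":0}])

```text
time: 9.73
tool_pos: [0.5423, -0.0556, 0.1074]
tool_rot: [3.141, -0.002, -2.986]
contact_force: [-0.3, -0.2, 0.3]
opening: 0.092
grip_force: 0.0
```

```bash
python3 plan.py .5440 -.0555 .039 3.30 1
python3 - <<'E'
from h import *
s=snap('side','s4.png')[...,::-1];t=snap('top','t4.png')[...,::-1]
o=np.zeros((600,800,3),np.uint8)
o[:450,:600]=cv2.resize(s[150:240,220:340],(600,450),interpolation=2)
o[450:,:200]=cv2.resize(t[154:204,220:290],(200,150),interpolation=2)
cv2.imwrite('pics/c4.png',o)
print(observe()['qpos'])
E
```

```text
[ 0.5423 -0.0556  0.1074] -2.986 d [ 0.0017  0.0001 -0.0684] 6.286
{"translation": [-1.7, -0.1, 68.4], "roll": -6.286}, [-2.42001942e-01  5.01564201e-01  1.62827932e+00  1.11694244e-04
  1.01305135e+00 -1.96925840e+00]
```

View pics/c4.png

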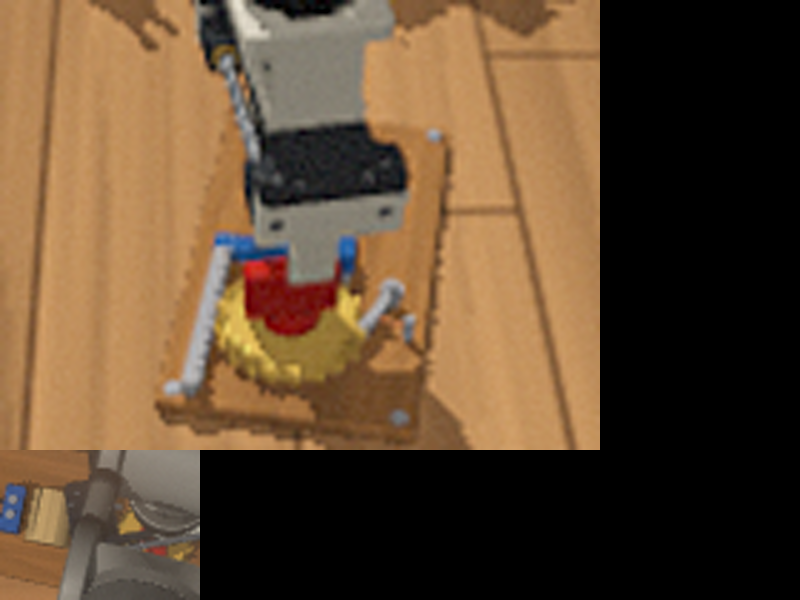

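The fingers straddle the red bar centrally in the side view. I'll half close them and descend.

>>> step_arm(commands=[{"translation":[-1.5,0,5],"roll":0},{"translation":[0,0,10],"roll":0},{"translation":[0,0,15],"roll":0},{"translation":[0,0,15],"roll":0},{"translation":[0,0,10],"roll":0},{"translation":[0,0,8],"roll":0},{"translation":[0,0,4],"roll":0},{"translation":[0,0,0],"roll":0},{"translation":[0,0,0],"roll":0}], fingers=0.45)

```text
time: 10.58
tool_pos: [0.5447, -0.0554, 0.0418]
tool_rot: [-3.141, 0.0, -2.982]
contact_force: [-0.1, -0.1, 0.6]
opening: 0.0421
grip_force: 0.0
```

>>> step_arm(commands=[{"translation":[0,0,0],"roll":0},{"translation":[0,0,0],"roll":0},{"translation":[0,0,0],"roll":0},{"translation":[0,0,0],"roll":0},{"translation":[0,0,0],"roll":0},{"translation":[0,0,0],"roll":0}], fingers=0, grip_force=20)

```text
time: 11.08
tool_pos: [0.5442, -0.0524, 0.0422]
tool_rot: [3.137, 0.0, -2.982]
contact_force: [-0.6, 14.2, 4.0]
opening: 0.0158
grip_force: 20.0
```

```bash
cat > o.py <<'E'
from h import *
F=[];
for i in range(1):
    s=observe()
a=s['tool_rot'][2];f=s['contact_force'];x=np.array([np.cos(a),np.sin(a)]);y=np.array([np.sin(a),-np.cos(a)])
print('t',s['time'],'pos',s['tool_pos'].round(4),'yaw',round(a,3),'Fx,y tool',(f[:2]@x).round(2),(f[:2]@y).round(2),'F',f.round(2),'T',s['torque'].round(3),'q6',s['qpos'][5].round(4),'eff6',s['joint_efforts'][5].round(4),s['opening'])
E
python3 o.py
```

```text
t 11.0833 pos [ 0.5442 -0.0524  0.0422] yaw -2.982 Fx,y tool -1.69 14.06 F [-0.56 14.15  3.98] T [ 2.357 -0.103  0.068] q6 -1.9718 eff6 0.0633 0.015792339062279642
```

>>> step_arm(commands=[{"translation":[0,1.5,0],"roll":0},{"translation":[0,1.5,0],"roll":0},{"translation":[0,0,0],"roll":0},{"translation":[0,0,0],"roll":0},{"translation":[0,0,0],"roll":0}])

```text
time: 11.5
tool_pos: [0.5442, -0.0521, 0.0422]
tool_rot: [3.141, 0.001, -2.982]
contact_force: [-0.6, 4.6, 6.1]
opening: 0.0157
grip_force: 20.0
```

```bash
python3 o.py
```

```text
t 11.5 pos [ 0.5442 -0.0521  0.0422] yaw -2.982 Fx,y tool -0.16 4.63 F [-0.58  4.59  6.06] T [0.886 0.029 0.035] q6 -1.9667 eff6 0.0512 0.015672559704743273
```

```bash
cat > m.py <<'E'
from h import *
R=[]
for i in range(8):
    read_camera('side'); s=observe(); a=s['tool_rot'][2];f=s['contact_force']
    R.append([*s['tool_pos']*1000,a,f[:2]@[np.cos(a),np.sin(a)],f[:2]@[np.sin(a),-np.cos(a)],f[2],*s['torque'],s['joint_efforts'][5],s['qpos'][5]])
R=np.array(R);np.set_printoptions(suppress=True,linewidth=150)
print('t',round(s['time'],2),'x y z yaw Fx Fy Fz Tx Ty Tz eff6 q6');print(R.mean(0).round(3));print(R.std(0).round(3))
E
sleep 0
```

```text
(no output)
```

>>> step_arm(commands=[{"translation":[0,1,-1],"roll":0},{"translation":[0,0,0],"roll":0},{"translation":[0,0,0],"roll":0}])

```text
time: 11.75
tool_pos: [0.5442, -0.052, 0.0423]
tool_rot: [-3.141, 0.0, -2.982]
contact_force: [3.8, -1.9, -5.8]
opening: 0.0159
grip_force: 20.0
```

```bash
python3 m.py
```

```text
t 12.15 x y z yaw Fx Fy Fz Tx Ty Tz eff6 q6
[544.144 -52.023  42.298  -2.982  -3.489  -3.891  -8.687  -0.411  -0.871   0.029   0.034  -1.965]
[0.016 0.009 0.012 0.    0.359 0.864 0.825 0.088 0.053 0.031 0.003 0.   ]
```

>>> step_arm(commands=[{"translation":[0,-0.5,0.5],"roll":0.03},{"translation":[0,0,0],"roll":0.04},{"translation":[0,0,0],"roll":0.05},{"translation":[0,0,0],"roll":0.05},{"translation":[0,0,0],"roll":0.05},{"translation":[0,0,0],"roll":0.05},{"translation":[0,0,0],"roll":0.05},{"translation":[0,0,0],"roll":0.04},{"translation":[0,0,0],"roll":0},{"translation":[0,0,0],"roll":0}])

```text
time: 12.98
tool_pos: [0.5442, -0.0516, 0.0423]
tool_rot: [3.141, 0.0, 2.942]
contact_force: [3.4, 1.5, -4.4]
opening: 0.016
grip_force: 20.0
```

```bash
python3 m.py
```

```text
t 13.38 x y z yaw Fx Fy Fz Tx Ty Tz eff6 q6
[544.155 -51.574  42.262   2.942  -3.398   3.894  -4.446   0.636  -0.865   0.066   0.05   -1.607]
[0.013 0.016 0.007 0.    0.672 0.42  0.383 0.047 0.025 0.031 0.013 0.   ]
```

>>> step_arm(commands=[{"translation":[-0.5,0.5,0.3],"roll":0.034},{"translation":[0,0,0],"roll":0.05},{"translation":[0,0,0],"roll":0.05},{"translation":[0,0,0],"roll":0.05},{"translation":[0,0,0],"roll":0.05},{"translation":[0,0,0],"roll":0.05},{"translation":[0,0,0],"roll":0.03},{"translation":[0,0,0],"roll":0},{"translation":[0,0,0],"roll":0}])

```text
time: 14.13
tool_pos: [0.5444, -0.0511, 0.0422]
tool_rot: [3.141, -0.0, 2.629]
contact_force: [1.3, 4.9, 1.3]
opening: 0.0157
grip_force: 20.0
```

```bash
python3 m.py
```

```text
t 14.53 x y z yaw Fx Fy Fz Tx Ty Tz eff6 q6
[544.403 -51.144  42.221   2.628   1.557   5.097   1.613   0.961  -0.392   0.046   0.05   -1.292]
[0.007 0.012 0.013 0.    0.564 0.303 0.315 0.026 0.037 0.028 0.005 0.   ]
```

>>> step_arm(commands=[{"translation":[0,0.8,0],"roll":0.034},{"translation":[0,0,0],"roll":0.05},{"translation":[0,0,0],"roll":0.05},{"translation":[0,0,0],"roll":0.05},{"translation":[0,0,0],"roll":0.05},{"translation":[0,0,0],"roll":0.05},{"translation":[0,0,0],"roll":0.03},{"translation":[0,0,0],"roll":0},{"translation":[0,0,0],"roll":0}])

```text
time: 15.28
tool_pos: [0.5447, -0.0507, 0.0422]
tool_rot: [-3.141, -0.0, 2.315]
contact_force: [-1.0, 4.6, 3.6]
opening: 0.0157
grip_force: 20.0
```

```bash
python3 m.py
```

```text
t 15.68 x y z yaw Fx Fy Fz Tx Ty Tz eff6 q6
[544.749 -50.743  42.191   2.314   4.029   2.401   5.604   0.836  -0.033   0.104   0.107  -0.976]
[0.018 0.01  0.016 0.    0.513 0.38  0.575 0.027 0.035 0.013 0.01  0.   ]
```

The holding torque rose from 0.050 to 0.107 N m between teeth 2 and 3, so the squeeze began about 2.3 mm ago. Two clicks from there is tooth 4.

>>> step_arm(commands=[{"translation":[0.7,0.4,-0.3],"roll":0.034},{"translation":[0,0,0],"roll":0.05},{"translation":[0,0,0],"roll":0.05},{"translation":[0,0,0],"roll":0.05},{"translation":[0,0,0],"roll":0.05},{"translation":[0,0,0],"roll":0.05},{"translation":[0,0,0],"roll":0.033},{"translation":[0,0,0],"roll":0},{"translation":[0,0,0],"roll":0}])

```text
time: 16.43
tool_pos: [0.5451, -0.0504, 0.0422]
tool_rot: [3.141, 0.001, 1.998]
contact_force: [1.9, 2.0, 1.7]
opening: 0.0162
grip_force: 20.0
```

```bash
python3 m.py
```

```text
t 16.83 x y z yaw Fx Fy Fz Tx Ty Tz eff6 q6
[545.098 -50.388  42.232   1.997  -0.22    2.888  -0.012   0.2    -0.652   0.19    0.198  -0.658]
[0.013 0.016 0.007 0.    0.972 0.371 0.917 0.094 0.077 0.032 0.009 0.   ]
```

>>> step_arm(commands=[{"translation":[0,0.4,0],"roll":0.012},{"translation":[0,0,0],"roll":0},{"translation":[0,0,0],"roll":0},{"translation":[0,0,0],"roll":-0.02},{"translation":[0,0,0],"roll":-0.02},{"translation":[0,0,0],"roll":-0.015},{"translation":[0,0,0],"roll":0},{"translation":[0,0,0],"roll":0}])

```text
time: 17.5
tool_pos: [0.5451, -0.0503, 0.0422]
tool_rot: [-3.141, 0.0, 2.039]
contact_force: [1.5, -5.0, 1.2]
opening: 0.016
grip_force: 20.0
```

```bash
python3 m.py
```

```text
t 17.9 x y z yaw Fx Fy Fz Tx Ty Tz eff6 q6
[545.066 -50.275  42.23    2.039  -5.072  -1.675   0.586  -0.855  -0.39    0.153   0.146  -0.699]
[0.011 0.013 0.009 0.    0.25  0.26  0.386 0.045 0.03  0.017 0.005 0.   ]
```

>>> step_arm(commands=[{"translation":[0,0,0],"roll":-0.015},{"translation":[0,0,0],"roll":-0.01},{"translation":[0,0,0],"roll":0},{"translation":[0,0,0],"roll":0}])

```text
time: 18.23
tool_pos: [0.545, -0.0503, 0.0422]
tool_rot: [-3.141, 0.0, 2.063]
contact_force: [0.7, -4.7, 0.0]
opening: 0.0161
grip_force: 20.0
```

```bash
python3 m.py
```

```text
t 18.63 x y z yaw Fx Fy Fz Tx Ty Tz eff6 q6
[544.972 -50.298  42.241   2.063  -5.137  -1.848   1.135  -0.898  -0.322  -0.283  -0.278  -0.724]
[0.018 0.017 0.015 0.    0.392 0.668 0.34  0.022 0.03  0.02  0.001 0.   ]
```

The torque reversed, so the pawl holds tooth 4. Releasing.

>>> step_arm(commands=[{"translation":[0,0,0],"roll":0.014},{"translation":[0,0,0],"roll":0},{"translation":[0,0,0],"roll":0}])

```text
time: 18.88
tool_pos: [0.545, -0.0503, 0.0422]
tool_rot: [-3.141, 0.0, 2.05]
contact_force: [0.3, -5.3, 1.5]
opening: 0.0157
grip_force: 20.0
```

>>> step_arm(commands=[{"translation":[0,0,0],"roll":0},{"translation":[0,0,0],"roll":0},{"translation":[0,0,0],"roll":0},{"translation":[0,0,0],"roll":0}], fingers=0.45)

```text
time: 19.22
tool_pos: [0.5447, -0.0494, 0.042]
tool_rot: [-3.141, -0.001, 2.05]
contact_force: [-0.6, 0.3, -0.0]
opening: 0.0379
grip_force: 0.0
```

>>> step_arm(commands=[{"translation":[0,0,-10],"roll":0},{"translation":[0,0,-25],"roll":0},{"translation":[0,0,-35],"roll":0},{"translation":[0,0,-35],"roll":0},{"translation":[0,0,-20],"roll":0},{"translation":[0,0,0],"roll":0},{"translation":[0,0,0],"roll":0}])

```text
time: 19.8
tool_pos: [0.5456, -0.0499, 0.169]
tool_rot: [3.139, 0.002, 2.05]
contact_force: [0.3, -0.6, -0.7]
opening: 0.0411
grip_force: 0.0
```

Run:
```python
from h import *
s=snap('side','s5.png')[...,::-1];t=snap('top','t5.png')[...,::-1]
o=np.zeros((600,800,3),np.uint8)
o[:450,:600]=cv2.resize(s[150:240,220:340],(600,450),interpolation=2)
o[450:,:200]=cv2.resize(t[154:204,220:290],(200,150),interpolation=2)
cv2.imwrite('pics/c5.png',o)
```

```text
(no output)
```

View pics/c5.png

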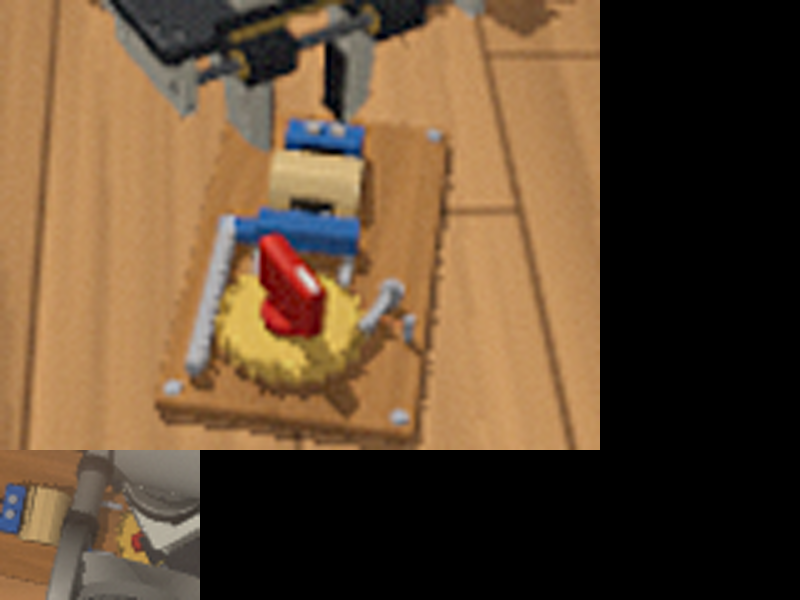

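The half cylinder (315,182) lies flat and square between the pad and the jaw, the knob has turned, and the gripper is clear.

```bash
python3 -c "
from cell import hand_in; print(hand_in())"
```

```text
the job is handed in; nothing more can be done
None
```

The half cylinder is clamped flat between the pad and the jaw, with the pawl holding tooth 4, two clicks after the squeeze began; I estimate about 11 N from the knob torque. The job is handed in, and no verdict came back.

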